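Close the plate reader's tray and press its green start key

TASK

The plate reader's tray has been left standing out. Gently push the tray straight in until it is fully home, then press the green start key well down, let it spring back up, and withdraw. Do not press the red or yellow key, lift nothing, and leave the bottle, the tube and the tip box where they stand.

Things in the scene. Friction and masses are not known exactly. Their poses are not given: they have to be found in the camera images.
- reader: Plate reader, a pale grey case 200 mm deep (its x), 260 mm wide (its y), 90 mm high, fixed to the bench; origin at the centre of its underside, on the bench. Its front, with the tray, is at its own -x, 100 mm from the origin, and roughly faces the robot (turned by up to 0.3 rad). Three round keys stand in a row across the top, 45 mm in front of its centre; a flat dark display (2 mm high) lies behind them. Whatever touches the case or tray must not push harder than 30 N.
- tray (a joint): How far the sample tray stands out of the reader's front: 0 = fully home (a firm stop), up to 0.085 m. It slides along the reader's x; pushing towards the reader's +x closes it. It slides stiffly (about 2.5 N of friction), stays where it is left, and has no latch. Do not slam it (keep below 0.35 m/s). It carries a white sample plate 18 mm high behind its front panel.
- tray_front (a point): Middle of the outer face of the tray's dark blue front panel, 60 mm above the bench. The panel is upright, 160 mm wide (reader's y), 8 mm thick and reaches from 14 to 86 mm above the bench. With the tray home it stands 8 mm in front of the case, 108 mm from the reader's origin. Moves with the tray.
- start_key_top (a point): Centre of the top face of the green key's cap, 28 mm in diameter; 114 mm above the bench when up (24 mm above the case). The three keys stand 56 mm apart; which is left, middle or right varies.
- start_key (a joint): Travel of the green start key, pressed straight down: 0 = up, 0.008 m = fully down (a firm stop). A spring raises it; it starts to move at about 1.5 N and is fully down at 5 N. It counts as pressed beyond 0.005 m.
- start_key_base: Round black housing of the green key, 42 mm in diameter, 12 mm high; origin at the centre of its underside, on top of the case. Do not press the key or housing harder than 30 N.
- stop_key_top (a point): Centre of the top face of the red stop key's cap, same size as the green one; leave it alone.
- stop_key (a joint): Travel of the red key, 0 = up; same spring as the green one. Must not be pressed.
- eject_key_top (a point): Centre of the top face of the yellow eject key's cap, same size as the green one; leave it alone.
- eject_key (a joint): Travel of the yellow key, 0 = up; same spring as the green one. Must not be pressed.
- bottle: Bystander: loose upright amber bottle with a blue cap, 56 mm in diameter, 100 mm high; origin at the centre of its underside.
- tube: Bystander: loose pale sample tube standing on its blue cap (35 mm in diameter), 114 mm high, pointed end up; origin at the centre of its underside.
- tip_box: Bystander: loose pink and yellow box of pipette tips, 85 x 110 mm, 57 mm high; origin at the centre of its underside.

How it is judged:
By the outcome, as a careful person would: the job done as asked, in the order asked, and still so for the second after the job is handed in, with the robot touching nothing.
It also fails if it takes over 45 s, if anything falls off the work surface, if the arm or the gripper's body presses on something with over 40 N, if the wrist force passes 120 N, or if a joint passes its speed limit or range.

ROBOT

A 7-joint arm with a two-finger parallel gripper is mounted at the origin on the work surface. World frame = base frame: x ahead of the robot, y to its left, z up, the work surface at z = 0. Lengths are in m, angles in rad, forces in N, time in s.
With the tool pointing down it reaches from about 0.375 to 0.925 m from the base axis. Payload 3.1 kg.
Tool frame: the origin (TCP) lies midway between the tips of the shut fingers; the grasp point (between the pads) lies 19 mm behind it; z points along the fingers, y is the line along which they close (so a half turn about z gives the same grasp; the last joint's range is limited). The gripper opens to 85 mm and grips with 20 to 120 N. Pads are 22 mm wide; open, the fingers measure 114 mm over their backs; the gripper's body (76 mm by 85 mm) begins 54 mm behind the grasp point. The pads swing forward as they close: fully open they stand 13 mm farther back than shut.
Start: joints at [-1.242, 0.383, 0.044, 1.598, -0.018, 1.161, -0.05], TCP at [0.269, 0.592, 0.193] pointing down, gripper open.
Joint ranges: [-2.61, 2.61], [-0.41, 2.15], [-1.48, 1.57], [0, 2.5], [-1.57, 4.71], [0.05, 1.97], [-2.85, 2.85]. Speed limits (rad/s): [2.79, 2.79, 3.14, 3.14, 3.14, 3.14, 3.14].

INTERFACE

Orientations are given as [roll, pitch, yaw] about the fixed x, y, z axes, in that order (R = Rz(yaw) Ry(pitch) Rx(roll)).
In Python, from rig import telemetry, viewer, order gives the robot as it stands. The module is installed in compiled form; this text tells all that it offers.
- The arm moves only by the shell command python3 -m crank 'ROWS' [FORCE]. ROWS is text: rows parted by semicolons, each of 7 numbers parted by spaces: the shift along the tool's x, y, z normalised to -1 to 1, where 1 is 0.12 m, then the turn, a rotation vector about the tool's x, y, z normalised to -1 to 1, where 1 is 30 degrees, then the opening, from 0 (shut) to 1 (fully open). In form: dx dy dz wx wy wz gripper; .... A call has 1 to 10 rows; each row is the pose to reach, as a shift and turn from the pose commanded when the call began, along the tool's axes at that moment; what a row does not reach only later rows make up. A row lasts 1/10 s, in which the tool goes at most 50 mm and 8.59 degrees, less where a joint would pass 70% of its speed; a pose out of reach is approached as far as the arm can. A call with a number of a shift or a turn outside -1 to 1 is refused whole. A call with a gripper value outside its range is refused whole. The fingers move at their own pace and stop on an object; FORCE is the grip in N (left out, the last holds). Time passes only in rows, so rows that repeat a pose let the fingers close. It gives the time, the measured TCP pose, the force, the opening and the grip force at its end, in the units of the state.
- telemetry.state(): the state, without advancing time (a new reading comes with each control period).
- viewer.get_image(name): name is "scene" or "top"; returns the picture (400x640x3 uint8, red, green, blue); there is no depth.
- viewer.camera_params(name): a dict with "fx", "fy", "cx", "cy" (pixels), "rvec" (rotation vector, rad) and "tvec" (3), from world to camera coordinates, as OpenCV has them. Camera axes: x right, y down, z forward; pixel columns grow to the right and rows downward; lengths in m; the calibration is good to about 2 mm. A picture is of the moment at which its call begins. camera_params takes no time and is no camera call.
- order.finish_job(): hands the job in; it is judged then, once.
Trained networks look in the newest picture that a camera, given by its name, has taken for a name from the list of things; names that differ only in an ending like _2 or _b are one class to them, and where a whole thing is asked for, a point or a joint stands for the part that bears it (a point fixed in the world has none). Each returns a list of dicts, best first, with "conf" (0 to 1); they miss things now and then, are a little off and sometimes report something else, mostly with a low value. They report only what shows in the picture. A call takes as long as a camera call.
- viewer.spot_in(camera, query): "box" ([centre column, centre row, width, height] in pixels, round what is visible of it).
The state is a dict: "clock": time; "joints": joint angles; "joint_velocities": joint speeds; "joint_torque": joint torques, N m; "tcp_pos": TCP position; "tcp_rot": TCP orientation; "ft_force": force on the tool from outside, world axes, zero at the start; "wrist_torque": the same for the moment, N m; "gripper_width": finger opening in m; "finger_force": force on a finger pad.
Only numpy, scipy, OpenCV 4.12 (cv2) and the standard library are available. Lean on these libraries where they do the work, as an engineer would, in place of code of your own. Each camera call takes 0.05 s, during which the arm holds its last target. There are 200 camera calls.

## Working session

There is one attempt and no reset: what is moved stays moved. The work goes in short steps, Python scripts to look and compute and a shell command to move; the robot and the scene stay as the last step left them, time stands still between calls to the robot, and variables do not carry over. Pictures are saved under pics/ and viewed, at most 10 in all, crops included, and the job is handed in when it is done.

```bash
mkdir -p pics
python3 - <<'E'
from rig import telemetry, viewer
import cv2, numpy as np
s=telemetry.state(); print(s['clock'],s['tcp_pos'],s['tcp_rot'],s['gripper_width'])
ims=[]
for c in("scene","top"):
    im=viewer.get_image(c); cv2.imwrite(f'pics/{c}0.png',im[:,:,::-1])
    p=viewer.camera_params(c); print(c,{k:np.round(v,4).tolist() for k,v in p.items()})
    for q in("reader","tray_front","start_key_top","stop_key_top","eject_key_top","start_key_base","bottle","tube","tip_box"):
        print(q,[(np.round(d['box'],1).tolist(),round(d['conf'],2)) for d in viewer.spot_in(c,q)[:2]])
E
```

```text
0.0 [0.26863791 0.59072839 0.19207653] [-3.13895378e+00  1.45368643e-04  2.71490247e+00] 0.08542965981526304
scene {'fx': 478.8214, 'fy': 478.8214, 'cx': 324.5253, 'cy': 189.3831, 'rvec': [0.8608, 2.3889, -1.2717], 'tvec': [0.4067, -0.1361, 1.3246]}
reader [([246.1, 198.4, 149.5, 115.5], 0.72)]
tray_front [([296.0, 156.8, 51.0, 28.9], 0.46)]
start_key_top [([298.2, 157.8, 52.2, 30.7], 0.71), ([259.6, 158.8, 16.9, 15.0], 0.53)]
stop_key_top [([279.3, 166.8, 7.6, 13.4], 0.43)]
eject_key_top [([241.8, 152.2, 13.2, 9.2], 0.64), ([263.4, 159.6, 10.1, 7.1], 0.21)]
start_key_base [([261.5, 162.2, 15.2, 19.5], 0.77)]
bottle [([371.4, 187.5, 24.8, 47.4], 0.58)]
tube [([191.4, 147.2, 18.9, 34.7], 0.85)]
tip_box [([340.0, 234.7, 65.7, 58.2], 0.97), ([247.1, 198.8, 150.2, 118.9], 0.72)]
top {'fx': 397.2348, 'fy': 397.2348, 'cx': 315.8747, 'cy': 202.2952, 'rvec': [2.1803, -2.1346, 0.1124], 'tvec': [0.0527, 0.5836, 0.8247]}
reader [([409.3, 188.4, 143.6, 143.6], 0.72)]
tray_front [([422.6, 240.4, 87.6, 42.0], 0.85)]
start_key_top [([416.2, 195.0, 20.5, 14.8], 0.43), ([444.5, 191.2, 17.7, 14.7], 0.31)]
stop_key_top [([389.2, 198.0, 15.9, 11.6], 0.61)]
eject_key_top [([443.1, 190.8, 15.8, 12.7], 0.43)]
start_key_base [([416.1, 195.7, 18.2, 20.6], 0.55)]
bottle [([331.2, 281.8, 28.6, 31.7], 0.8)]
tube [([514.3, 172.9, 39.8, 24.6], 0.91), ([417.3, 196.0, 15.8, 15.2], 0.49)]
tip_box [([307.1, 214.7, 56.1, 43.4], 0.79)]
```

View pics/scene0.png

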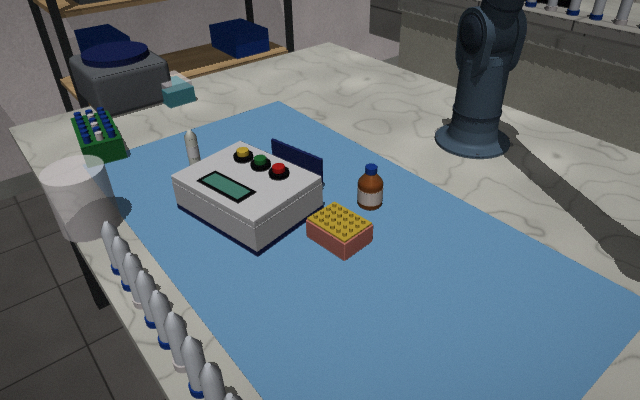

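View pics/top0.png

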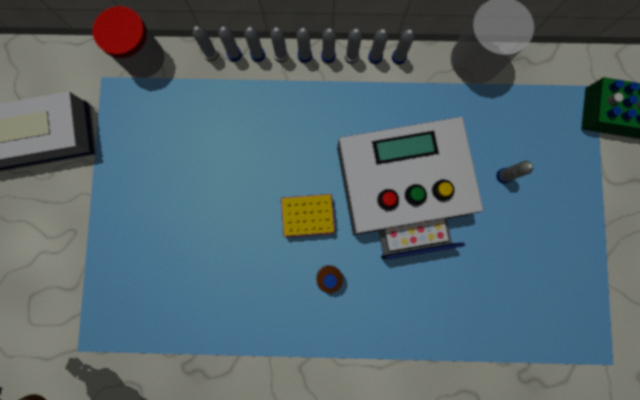

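The scene view shows the reader with yellow (243,153), green (260,160) and red (279,169) keys, and the tray panel out at about (297,160). In the top view the keys are at red (388,199), green (416,195) and yellow (444,190). The panel runs (383,257)–(463,244), with the bottle at (330,280) and the tip box to its left.

```bash
cat > h.py <<'E'
import cv2, numpy as np
from rig import telemetry, viewer
from scipy.spatial.transform import Rotation as Ro
def bp(c,uv,z):
    p=viewer.camera_params(c); R=cv2.Rodrigues(np.array(p['rvec'],float))[0]; t=np.array(p['tvec'])
    d=R.T@np.array([(uv[0]-p['cx'])/p['fx'],(uv[1]-p['cy'])/p['fy'],1]); o=-R.T@t
    return o+d*(z-o[2])/d[2]
def blobs(c,im,box):
    x0,y0,x1,y1=box; h=cv2.cvtColor(im[y0:y1,x0:x1],cv2.COLOR_RGB2HSV); out={}
    for n,(a,b) in dict(green=(50,80),yellow=(22,35),red=(0,8)).items():
        m=cv2.inRange(h,(a,130,70),(b,255,255))
        k,_,st,ce=cv2.connectedComponentsWithStats(m); i=1+np.argmax(st[1:,4]); out[n]=(ce[i]+[x0,y0],st[i,4])
    return out
E
python3 - <<'E'
from h import *
np.set_printoptions(precision=4,suppress=True)
for c,b in(("top",(370,175,465,215)),("scene",(225,140,297,182))):
    im=cv2.imread(f'pics/{c}0.png')[:,:,::-1].copy()
    for n,(uv,a) in blobs(c,im,b).items(): print(c,n,uv,a,bp(c,uv,.113))
for n,uv,z in[('case BL',(340,137),.09),('BR',(463,118),.09),('FR',(481,212),.09),('FL',(356,233),.09),('panelL',(383,257),.086),('panelR',(463,244),.086),('bottle',(330,281),.1),('tipbox',(307,215),.057),('tube cap',(505,176),.01)]: print(n,bp('top',uv,z))
for n,uv in[('panL',(322,159)),('panR',(272,140))]: print(n,bp('scene',uv,.086))
s=telemetry.state(); R=Ro.from_euler('xyz',s['tcp_rot']).as_matrix(); print(R)
im=cv2.imread('pics/top0.png')[170:290,360:500]; cv2.imwrite('pics/crop.png',cv2.resize(im,None,fx=5,fy=5,interpolation=cv2.INTER_CUBIC))
E
```

```text
top green [416.5556 193.1605] 81 [ 0.5953 -0.1329  0.113 ]
top yellow [445.2201 188.4843] 159 [ 0.6057 -0.1891  0.113 ]
top red [389.0265 198.1854] 151 [ 0.5843 -0.079   0.113 ]
scene green [259.2581 157.7742] 62 [ 0.5965 -0.1334  0.113 ]
scene yellow [242.1111 151.6364] 99 [ 0.6109 -0.1811  0.113 ]
scene red [278.0762 167.7238] 105 [ 0.5889 -0.0727  0.113 ]
case BL [0.712  0.0177 0.09  ]
BR [ 0.757  -0.2351  0.09  ]
FR [ 0.5631 -0.2671  0.09  ]
FL [ 0.5158 -0.0172  0.09  ]
panelL [ 0.4693 -0.0718  0.086 ]
panelR [ 0.4986 -0.2313  0.086 ]
bottle [0.421  0.0334 0.1   ]
tipbox [0.5525 0.0827 0.057 ]
tube cap [ 0.6527 -0.3548  0.01  ]
panL [ 0.4681 -0.0763  0.086 ]
panR [ 0.5035 -0.2258  0.086 ]
[[-0.9103  0.4139 -0.    ]
 [ 0.4139  0.9103  0.0001]
 [ 0.      0.     -1.    ]]
```

View pics/crop.png

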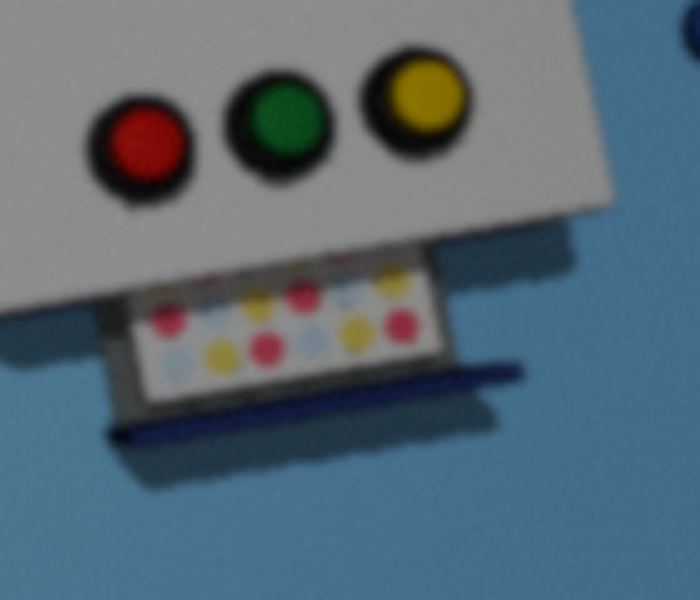

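The crop shows green as the middle key at about (417,194) and the panel's top edge from (383,256) to (464,245). The measurements agree: reader centre (0.637,-0.125), yaw about 0.185, green key (0.595,-0.133), tray about 47 mm out. I'll travel high with the gripper shut.

```bash
python3 -m crank '-0.5 -0.5 0 0 0 0 0;-1 -1 0 0 0 0 0;-1 -1 0 0 0 0 0;-1 -1 0 0 0 0 0;-1 -1 0 0 0 0 0' 20
python3 -m crank '-0.5 -0.5 0 0 0 0 0;-1 -1 0 0 0 0 0;-1 -1 0 0 0 0 0;-1 -1 0 0 0 0 0;-1 -1 0 0 0 0 0'
python3 -m crank '-0.5 -0.5 0 0 0 0 0;-1 -1 0 0 0 0 0;-1 -1 0 0 0 0 0;-1 -1 0 0 0 0 0;-1 -1 0 0 0 0 0'
python3 -m crank '-0.4 -0.5 0 0 0 -0.5 0;-0.8 -1 0 0 0 -1 0;-0.8 -1 0 0 0 -1 0;-0.8 -1 0 0 0 -1 0;-0.8 -1 0 0 0 -1 0;-0.8 -1 0 0 0 -1 0'
```

```text
clock: 1.5
tcp_pos: [0.3314, 0.4287, 0.1937]
tcp_rot: [-3.141, 0.001, 2.707]
ft_force: [0.2, 0.8, 0.6]
gripper_width: 0.0121
finger_force: 0.0
clock: 2.0
tcp_pos: [0.3897, 0.2719, 0.1938]
tcp_rot: [3.141, 0.001, 2.71]
ft_force: [0.4, 0.2, -0.9]
gripper_width: 0.0
finger_force: 0.0
clock: 2.5
tcp_pos: [0.4494, 0.114, 0.1941]
tcp_rot: [3.141, 0.001, 2.711]
ft_force: [-0.0, 0.4, -0.4]
gripper_width: 0.0001
finger_force: 0.0
clock: 3.1
tcp_pos: [0.4863, -0.031, 0.1935]
tcp_rot: [3.141, 0.0, -3.043]
ft_force: [0.3, 1.0, -0.4]
gripper_width: -0.0005
finger_force: 0.0
```

```bash
python3 -m crank '0.25 -0.5 0 0 0 -0.17 0;0.49 -1 0 0 0 -0.17 0;0.49 -1 0 0 0 -0.17 0;0.49 -1 0 0 0 -0.17 0;0.49 -1 0 0 0 -0.17 0;0.49 -1 0 0 0 -0.17 0'
python3 -c "
from h import *
s=telemetry.state();R=Ro.from_euler('xyz',s['tcp_rot']).as_matrix();p=np.array(s['tcp_pos']);print(p,s['tcp_rot'],s['ft_force'],R.T@(np.array([.440,-.162,.05])-p)/.12)
cv2.imwrite('pics/s1.png',viewer.get_image('scene')[100:280,150:420,::-1].repeat(2,0).repeat(2,1))"
```

```text
clock: 3.7
tcp_pos: [0.4398, -0.1557, 0.1934]
tcp_rot: [3.141, 0.0, -2.951]
ft_force: [0.1, -0.2, 0.5]
gripper_width: 0.0001
finger_force: 0.0
[ 0.43982536 -0.15571689  0.19343282] [ 3.14086199e+00  3.37601767e-04 -2.95051320e+00] [ 0.12635712 -0.19531658  0.50012571] [ 0.00891868 -0.05255603  1.19523249]
```

View pics/s1.png

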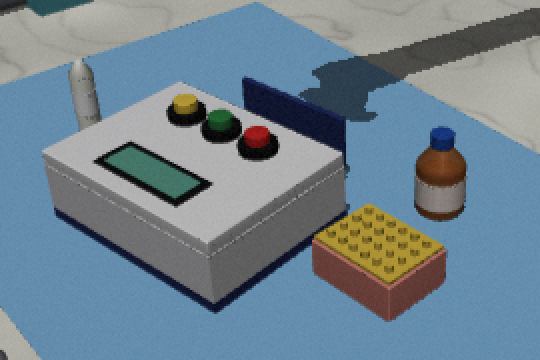

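The crop shows the panel, the keys and an unobstructed approach; the gripper is above the crop and only its shadow shows at about (340,90). I'll descend in front of the panel.

```bash
python3 -m crank '0 -0.05 0.25 0 0 0.01 0;0 -0.05 0.5 0 0 0.01 0;0 -0.05 0.75 0 0 0.01 0;0 -0.05 1 0 0 0.01 0;0 -0.05 1 0 0 0.01 0'
python3 -m crank '0 0 0.1 0 0 0 0;0 0 0.19 0 0 0 0;0 0 0.19 0 0 0 0'
python3 -c "
from h import *
s=telemetry.state();p=viewer.camera_params('top')
for q in(s['tcp_pos'],[.484,-.1516,.086]):print(cv2.projectPoints(np.array([q]),np.array(p['rvec']),np.array(p['tvec']),np.array([[p['fx'],0,p['cx']],[0,p['fy'],p['cy']],[0,0,1]]),None)[0].ravel())
cv2.imwrite('pics/s2.png',np.hstack([viewer.get_image('scene')[80:240,190:390,::-1],viewer.get_image('top')[150:310,340:520,::-1]]).repeat(2,0).repeat(2,1))"
```

```text
clock: 4.25
tcp_pos: [0.4363, -0.1619, 0.0697]
tcp_rot: [3.139, -0.009, -2.957]
ft_force: [-0.6, -0.7, 0.4]
gripper_width: -0.0001
finger_force: 0.0
clock: 4.55
tcp_pos: [0.4395, -0.1644, 0.0502]
tcp_rot: [3.141, -0.001, -2.96]
ft_force: [-0.3, 0.3, 0.1]
gripper_width: 0.0
finger_force: 0.0
[425.01009769 272.10690511]
[423.07187432 250.46559869]
```

View pics/s2.png

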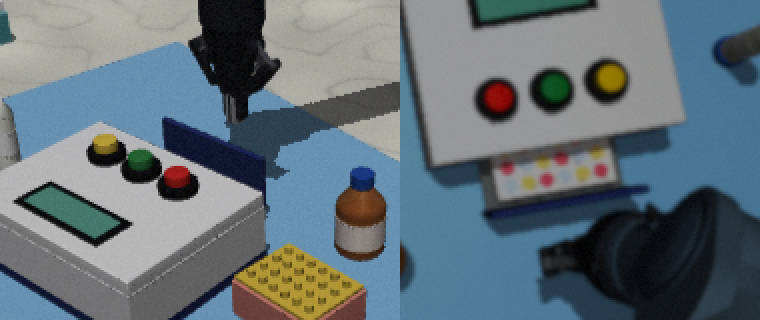

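The gripper is in front of the panel with clear space on either side (scene view fingertips at about (308,140)). I'll push gently.

```bash
python3 -m crank '-0.06 0 0 0 0 0 0;-0.12 0 0 0 0 0 0;-0.18 0 0 0 0 0 0;-0.22 0 0 0 0 0 0;-0.26 0 0 0 0 0 0;-0.3 0 0 0 0 0 0;-0.34 0 0 0 0 0 0;-0.38 0 0 0 0 0 0;-0.42 0 0 0 0 0 0'
python3 -c "
from h import *
s=telemetry.state();p=viewer.camera_params('scene')
print(s['tcp_pos'],s['ft_force'],(np.array(s['tcp_pos'])[:2]-[.637,-.1254])@[.983,.184])
for q in(s['tcp_pos'],[.484,-.1516,.086]):print(cv2.projectPoints(np.array([q]),np.array(p['rvec']),np.array(p['tvec']),np.array([[p['fx'],0,p['cx']],[0,p['fy'],p['cy']],[0,0,1]]),None)[0].ravel())
cv2.imwrite('pics/s3.png',np.hstack([viewer.get_image('scene')[80:240,190:390,::-1],viewer.get_image('top')[150:310,340:520,::-1]]).repeat(2,0).repeat(2,1))"
```

```text
clock: 5.55
tcp_pos: [0.4895, -0.1559, 0.0506]
tcp_rot: [3.142, -0.0, -2.961]
ft_force: [0.3, 0.2, 0.2]
gripper_width: -0.0005
finger_force: 0.0
[ 0.48953962 -0.15588655  0.05061224] [0.30338991 0.18278098 0.19691423] -0.15056308190091605
[294.39904798 161.85319128]
[296.61680064 148.83790837]
```

View pics/s3.png

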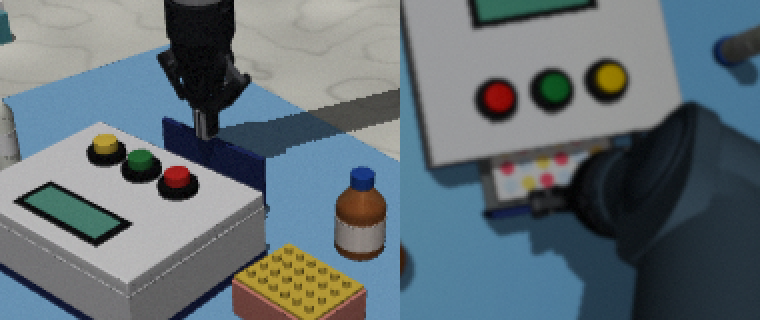

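The fingers are now at the panel (scene crop (205,140)) with no contact force yet, so I'll go on slowly.

```bash
python3 -m crank '-0.04 0 0 0 0 0 0;-0.08 0 0 0 0 0 0;-0.08 0 0 0 0 0 0'
python3 -m crank '-0.04 0 0 0 0 0 0;-0.08 0 0 0 0 0 0;-0.08 0 0 0 0 0 0'
```

```text
clock: 5.95
tcp_pos: [0.4997, -0.154, 0.0508]
tcp_rot: [-3.141, 0.001, -2.96]
ft_force: [0.6, -0.1, -0.2]
gripper_width: -0.0001
finger_force: 0.0
clock: 6.25
tcp_pos: [0.5092, -0.1522, 0.0508]
tcp_rot: [-3.141, 0.001, -2.96]
ft_force: [-0.1, 0.1, 0.7]
gripper_width: -0.0001
finger_force: 0.0
```

```bash
python3 -c "
from h import *
cv2.imwrite('pics/s4.png',np.hstack([viewer.get_image('scene')[100:220,230:360,::-1],viewer.get_image('top')[190:310,380:510,::-1]]).repeat(3,0).repeat(3,1))"
```

```text
(no output)
```

View pics/s4.png

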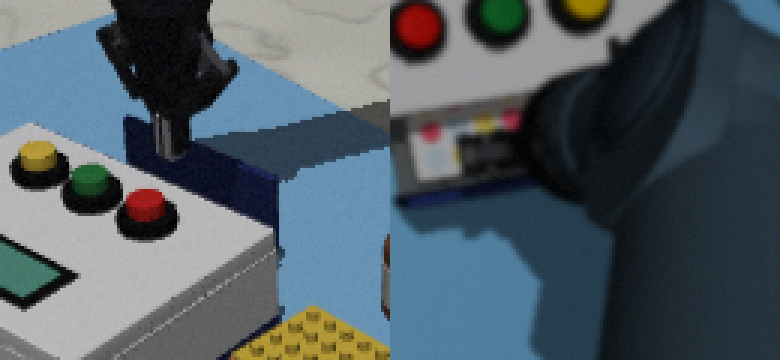

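The picture shows the fingertips inside the panel, scene (287,152) and top ≈(412,240), so they passed over its top edge and the tray did not move. The tip must be higher than I assumed. I'll triangulate it before moving.

Run:
```python
from h import *
np.set_printoptions(precision=4,suppress=True)
def P(c):
    p=viewer.camera_params(c);K=np.array([[p['fx'],0,p['cx']],[0,p['fy'],p['cy']],[0,0,1]]);return K@np.c_[cv2.Rodrigues(np.array(p['rvec'],float))[0],p['tvec']]
def tri(a,b):
    X=cv2.triangulatePoints(P('scene'),P('top'),np.array(a,float),np.array(b,float)).ravel();return X[:3]/X[3]
def pj(c,X): h=P(c)@np.r_[X,1];return h[:2]/h[2]
print('s2',tri((308,140),(418,280)),'now',tri((287,152),(412,240)))
for X in[(.4395,-.1644,.0502),(.5092,-.1522,.0508)]: print(pj('scene',X),pj('top',X))
print('green',tri((259.3,157.8),(416.6,193.2)),'panL',tri((322,159),(383,256.5)),'panR',tri((272,140),(463.5,244.5)))
print(telemetry.state()['joints'])
```

```text
s2 [ 0.4382 -0.1494  0.0934] now [ 0.5132 -0.1351  0.0945]
[308.8128 153.8012] [424.9892 272.1225]
[288.5999 165.1873] [418.8911 238.2304]
green [ 0.5959 -0.1335  0.1125] panL [ 0.471  -0.0718  0.0891] panR [ 0.4979 -0.2344  0.0805]
[-0.3037  0.3921  0.6061  2.0207 -0.303   0.8167  2.2285]
```

Scene and telemetry disagree by about 40 mm in height. The check is to lift clear, back off and look at the freely visible tip.

```bash
python3 -m crank '0 0 -0.2 0 0 0 0;0 0 -0.4 0 0 0 0;0 0 -0.4 0 0 0 0;0.25 0 -0.4 0 0 0 0;0.5 0 -0.4 0 0 0 0;0.8 0 -0.4 0 0 0 0;0.8 0 -0.4 0 0 0 0;0.8 0 -0.4 0 0 0 0'
python3 -m crank '0 0 0.2 0 0 0 0;0 0 0.4 0 0 0 0;0 0 0.4 0 0 0 0;0 0 0.4 0 0 0 0'
python3 - <<'E'
from h import *
X=telemetry.state()['tcp_pos']; out=[]
for c in('scene','top'):
    p=viewer.camera_params(c);K=np.array([[p['fx'],0,p['cx']],[0,p['fy'],p['cy']],[0,0,1]])
    u,v=cv2.projectPoints(np.array([X]),np.array(p['rvec'],float),np.array(p['tvec'],float),K,None)[0].ravel();print(c,u,v)
    im=viewer.get_image(c)[:,:,::-1]; x0,y0=int(u)-48,int(v)-60;print(x0,y0)
    im=cv2.convertScaleAbs(im[y0:y0+100,x0:x0+96],alpha=2);out.append(cv2.resize(im,None,fx=4,fy=4))
cv2.imwrite('pics/s5.png',np.hstack(out))
E
```

```text
clock: 7.15
tcp_pos: [0.4124, -0.1696, 0.0981]
tcp_rot: [3.14, -0.0, -2.962]
ft_force: [0.9, 0.3, 0.4]
gripper_width: 0.0001
finger_force: 0.0
clock: 7.55
tcp_pos: [0.4141, -0.1698, 0.0505]
tcp_rot: [-3.141, -0.001, -2.96]
ft_force: [-0.2, -0.6, -0.3]
gripper_width: -0.0
finger_force: 0.0
scene 315.5681742411473 149.52159807587535
267 89
top 427.7712286841016 284.666176745699
379 224
```

View pics/s5.png

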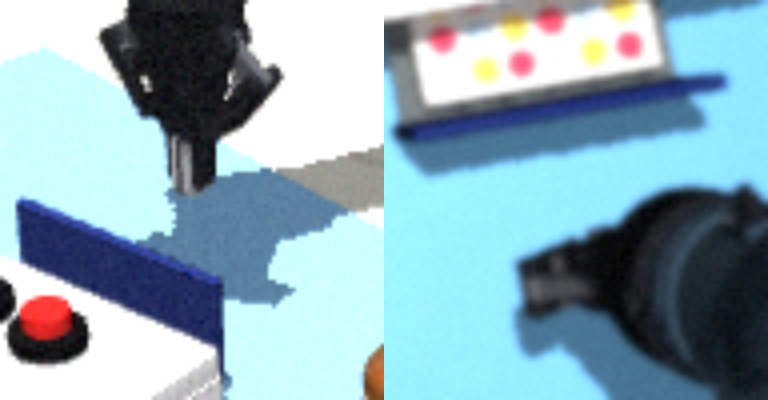

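The free tip shows at scene (314,137) and top ≈(419,295), against (316,150) and (428,285) expected. It is well above where telemetry places it, with its shadow detached. I'll quantify the offset.

Run:
```python
from h import *
np.set_printoptions(precision=4,suppress=True)
C={}
def ray(c,uv):
    a,b=bp(c,uv,0),bp(c,uv,.2);return a,(b-a)/np.linalg.norm(b-a)
for c in('scene','top'):
    p=viewer.camera_params(c);R=cv2.Rodrigues(np.array(p['rvec'],float))[0];print(c,-R.T@p['tvec'])
for su,tu in(((314.5,137.3),(419,295)),((314.5,137.3),(416,292)),((314.5,137.3),(422,297))):
    (a,d),(b,e)=ray('scene',su),ray('top',tu)
    n=np.cross(d,e);k=np.linalg.solve(np.c_[d,-e,n],b-a);print(a+k[0]*d,b+k[1]*e,'gap',abs(k[2])*np.linalg.norm(n))
s=telemetry.state();print(s['tcp_pos'],s['joints'])
for z in(.05,.07,.09,.11):print(z,bp('scene',(314.5,137.3),z),bp('top',(419,295),z))
```

```text
scene [1.0476 0.6575 0.6393]
top [0.4844 0.0551 0.8865]
[ 0.4216 -0.1628  0.0903] [ 0.3969 -0.1423  0.0879] gap 0.03219246181581126
[ 0.4273 -0.1553  0.0953] [ 0.403  -0.1353  0.0929] gap 0.03156077399820294
[ 0.4167 -0.1692  0.086 ] [ 0.3927 -0.1493  0.0837] gap 0.03133159250637418
[ 0.4152 -0.1701  0.0516] [-0.321   0.2369  0.6785  2.2101 -0.2164  0.7554  2.254 ]
0.05 [ 0.3757 -0.223   0.05  ] [ 0.3927 -0.1517  0.05  ]
0.07 [ 0.3985 -0.1931  0.07  ] [ 0.3949 -0.1468  0.07  ]
0.09 [ 0.4213 -0.1632  0.09  ] [ 0.3971 -0.1418  0.09  ]
0.11 [ 0.4441 -0.1333  0.11  ] [ 0.3993 -0.1369  0.11  ]
```

Tip height appears to be roughly 35–40 mm above the reported value. Lowering to a reported 0.025 keeps the tip on the panel, and clear of the bench, whichever is true. Then I'll push with force checks.

```bash
python3 -m crank '0 0 0.1 0 0 0 0;0 0 0.21 0 0 0 0;0 0 0.21 0 0 0 0'
python3 -m crank '-0.15 0 0 0 0 0 0;-0.3 0 0 0 0 0 0;-0.4 0 0 0 0 0 0;-0.45 0 0 0 0 0 0;-0.5 0 0 0 0 0 0;-0.55 0 0 0 0 0 0'
python3 -m crank '-0.05 0 0 0 0 0 0;-0.1 0 0 0 0 0 0'
```

```text
clock: 7.95
tcp_pos: [0.4126, -0.1693, 0.0244]
tcp_rot: [3.141, -0.002, -2.961]
ft_force: [-0.6, -0.4, -0.2]
gripper_width: 0.0001
finger_force: 0.0
clock: 8.55
tcp_pos: [0.4766, -0.158, 0.0251]
tcp_rot: [3.14, -0.003, -2.962]
ft_force: [-4.0, 1.0, 2.6]
gripper_width: 0.0002
finger_force: 1.6
clock: 8.75
tcp_pos: [0.4895, -0.1556, 0.0251]
tcp_rot: [3.141, -0.002, -2.961]
ft_force: [-3.5, -0.0, 1.2]
gripper_width: -0.0002
finger_force: 1.6
```

Contact is felt (about 3.5 N, the tray's friction). I'll continue in small steps to the stop.

```bash
python3 -m crank '-0.05 0 0 0 0 0 0;-0.1 0 0 0 0 0 0;-0.15 0 0 0 0 0 0;-0.19 0 0 0 0 0 0'
for i in 1; do python3 -m crank '-0.02 0 0 0 0 0 0;-0.04 0 0 0 0 0 0'; done
```

```text
clock: 9.15
tcp_pos: [0.5131, -0.151, 0.0251]
tcp_rot: [3.141, -0.001, -2.96]
ft_force: [-3.1, 1.0, -0.3]
gripper_width: 0.0001
finger_force: 1.5
clock: 9.35
tcp_pos: [0.5175, -0.1502, 0.0252]
tcp_rot: [3.141, -0.001, -2.961]
ft_force: [-3.1, 1.1, -0.5]
gripper_width: -0.0003
finger_force: 1.4
```

```bash
python3 -m crank '-0.02 0 0 0 0 0 0;-0.03 0 0 0 0 0 0'
```

```text
clock: 9.55
tcp_pos: [0.5212, -0.1498, 0.0253]
tcp_rot: [3.141, -0.0, -2.961]
ft_force: [-2.8, 1.1, -0.9]
gripper_width: 0.0001
finger_force: 1.3
```

```bash
python3 -m crank '-0.015 0 0 0 0 0 0;-0.03 0 0 0 0 0 0'
```

```text
clock: 9.75
tcp_pos: [0.5213, -0.1497, 0.0253]
tcp_rot: [3.139, -0.006, -2.961]
ft_force: [-9.7, 1.5, 8.0]
gripper_width: -0.0003
finger_force: 5.3
```

```bash
python3 -m crank '-0.015 0 0 0 0 0 0;-0.03 0 0 0 0 0 0'
```

```text
clock: 9.95
tcp_pos: [0.5211, -0.1497, 0.025]
tcp_rot: [3.137, -0.013, -2.963]
ft_force: [-17.1, 2.7, 12.6]
gripper_width: 0.0003
finger_force: 8.1
```

The force rose at a fixed position, so the tray is at its stop, about where geometry predicts (finger 10 mm thick). I'll back off and rise.

```bash
python3 -m crank '0.1 0 0 0 0 0 0;0.3 0 0 0 0 0 0;0.5 0 0 0 0 0 0;0.5 0 0 0 0 0 0;0.5 0 -0.3 0 0 0 0;0.5 0 -0.6 0 0 0 0;0.5 0 -1 0 0 0 0;0.5 0 -1 0 0 0 0;0.5 0 -1 0 0 0 0'
python3 -c "
from h import *
s=telemetry.state();R=Ro.from_euler('xyz',s['tcp_rot']).as_matrix();p=np.array(s['tcp_pos']);print(s['joints'],R.T@(np.array([.5955,-.133,p[2]])-p)/.12)
print([(c,q,[(np.round(d['box'],1).tolist(),round(d['conf'],2)) for d in viewer.spot_in(c,q)[:1]]) for c in('top','scene') if viewer.get_image(c) is not None for q in('tray_front','bottle')])
cv2.imwrite('pics/s6.png',np.hstack([viewer.get_image('scene')[100:230,220:350,::-1],viewer.get_image('top')[150:280,350:480,::-1]]).repeat(3,0).repeat(3,1))"
```

```text
clock: 10.85
tcp_pos: [0.4729, -0.1602, 0.148]
tcp_rot: [-3.14, 0.008, -2.961]
ft_force: [-0.3, 0.2, 0.1]
gripper_width: 0.0005
finger_force: 0.0
[-0.41089116  0.16181403  0.7175069   2.03339856 -0.13018847  0.9813902
  2.12331061] [-1.04563132  0.03956593  0.00858969]
[('top', 'tray_front', [([416.8, 227.1, 80.6, 16.9], 0.89)]), ('top', 'bottle', [([329.2, 279.7, 28.1, 28.4], 0.67)]), ('scene', 'tray_front', []), ('scene', 'bottle', [([368.4, 188.5, 26.4, 45.0], 0.6)])]
```

View pics/s6.png

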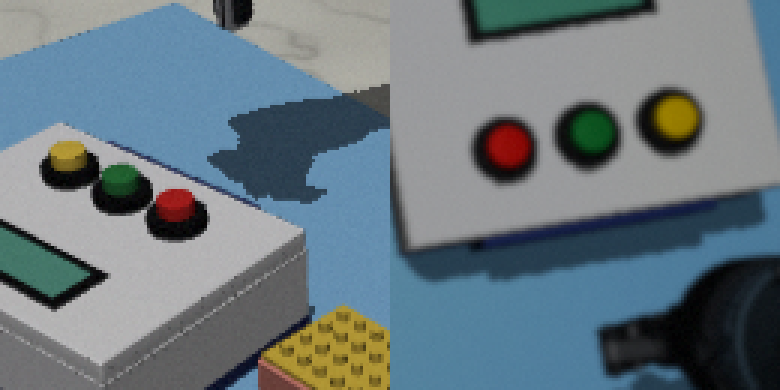

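The tray is home: only a thin blue line shows along the front, and the bottle is unmoved. Before going over the key I'll measure the tip offset again here.

Run:
```python
from h import *
np.set_printoptions(precision=4,suppress=True)
def ray(c,uv):
    a,b=bp(c,uv,0),bp(c,uv,.2);return a,(b-a)/np.linalg.norm(b-a)
def tri(su,tu):
    (a,d),(b,e)=ray('scene',su),ray('top',tu)
    n=np.cross(d,e);k=np.linalg.solve(np.c_[d,-e,n],b-a);return a+k[0]*d,b+k[1]*e
def pj(c,X):
    p=viewer.camera_params(c);K=np.array([[p['fx'],0,p['cx']],[0,p['fy'],p['cy']],[0,0,1]])
    return cv2.projectPoints(np.array([X],float),np.array(p['rvec'],float),np.array(p['tvec'],float),K,None)[0].ravel()
print('keyG',tri((259.3,157.8),(416.6,193.2)),'keyY',tri((242.1,151.6),(445.2,188.5)))
X=telemetry.state()['tcp_pos'];print(X,pj('scene',X),pj('top',X)); print(tri((297.5,109),(421,266)))
im=viewer.get_image('top');
m=(im.max(2)<70)
for r in range(248,284,3): print(r,''.join('#' if v else '.' for v in m[r,400:460]))
im=viewer.get_image('scene');m=im.max(2)<75
for r in range(88,116,2): print(r,''.join('#' if v else '.' for v in m[r,270:330]))
```

```text
keyG (array([ 0.5962, -0.1338,  0.1126]), array([ 0.5953, -0.1332,  0.1123])) keyY (array([ 0.6061, -0.1904,  0.1073]), array([ 0.6066, -0.1908,  0.1074]))
[ 0.4685 -0.1596  0.1445] [298.7422 123.2234] [435.698  259.2043]
(array([ 0.4824, -0.142 ,  0.1905]), array([ 0.4572, -0.1219,  0.1864]))
248 ................................................############
251 ..............................................##############
254 ........................................####################
257 .............................###############################
260 ....................########################################
263 ....................########################################
266 .....................#######################################
269 .....................#######################################
272 ......................############............##############
275 ................................................############
278 .................................................###########
281 ....................................................########
88 ..............########
[... 178 characters left out ...]
.............#.###########..........................
96 .....................#.###########..........................
98 .....................#.###########..........................
100 .....................#.##.########..........................
102 .....................#.##..#######..........................
104 .......................##.########..........................
106 .......................##.#######...........................
108 ........................#..###..............................
110 ............................................................
112 ............................................................
114 ............................................................
```

The scene ray through the visible tip passes exactly through the reported x,y at z ≈ 0.18. So x,y are right and only the tip height is about +36 mm (the top view shows a knuckle hiding the tip). I'll move over the green key and come down guided by force.

```bash
python3 -m crank '-0.25 0.02 0 0 0 0 0;-0.5 0.04 0 0 0 0 0;-0.75 0.04 0 0 0 0 0;-1 0.04 0 0 0 0 0;-1 0.04 0 0 0 0 0;-1 0.04 0 0 0 0 0'
python3 -c "
from h import *
s=telemetry.state();R=Ro.from_euler('xyz',s['tcp_rot']).as_matrix();p=np.array(s['tcp_pos']);print(p,s['tcp_rot'],R.T@(np.array([.5955,-.133,.09])-p)/.12)"
```

```text
clock: 11.95
tcp_pos: [0.5863, -0.1332, 0.1448]
tcp_rot: [-3.141, -0.002, -2.96]
ft_force: [-1.2, -0.6, -0.8]
gripper_width: -0.0004
finger_force: 0.0
[ 0.58632688 -0.13318151  0.14481071] [-3.14103579e+00 -1.67349729e-03 -2.95987006e+00] [-0.07622156 -0.01207304  0.45663578]
```

```bash
python3 -m crank '-0.07 -0.01 0.1 0 0 0 0;-0.07 -0.01 0.22 0 0 0 0;-0.07 -0.01 0.22 0 0 0 0;-0.07 -0.01 0.22 0 0 0 0'
python3 -c "
from h import *
cv2.imwrite('pics/s7.png',np.hstack([viewer.get_image('scene')[90:200,210:330,::-1],viewer.get_image('top')[130:240,350:470,::-1]]).repeat(3,0).repeat(3,1))"
```

```text
clock: 12.35
tcp_pos: [0.5931, -0.1333, 0.1183]
tcp_rot: [3.141, -0.002, -2.962]
ft_force: [-0.7, 0.5, 0.4]
gripper_width: 0.0003
finger_force: 0.0
```

View pics/s7.png

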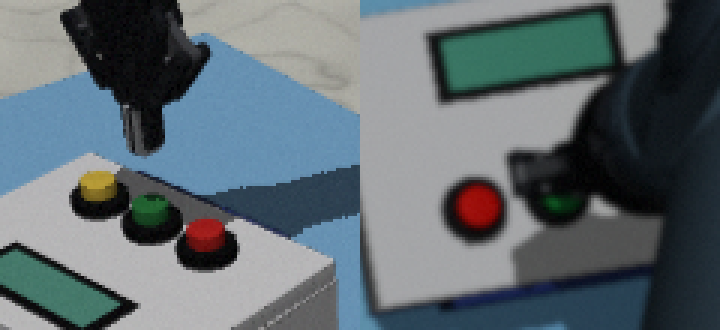

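The shut fingers hang above the key row: scene tip (258,142), green cap (260,157). In the top view the finger block at about (410,187) partly hides green. I'll check the scene ray first.

Run:
```python
from h import *
np.set_printoptions(precision=4,suppress=True)
for z in(.14,.15,.155,.16,.17,.18):print(z,bp('scene',(258,141),z),bp('top',(401,188),z),bp('top',(408,187),z))
def pj(c,X):
    p=viewer.camera_params(c);K=np.array([[p['fx'],0,p['cx']],[0,p['fy'],p['cy']],[0,0,1]])
    return cv2.projectPoints(np.array([X],float),np.array(p['rvec'],float),np.array(p['tvec'],float),K,None)[0].ravel()
for X in([.5931,-.1333,.153],[.5931,-.1333,.2]):print(pj('scene',X),pj('top',X))
# gripper silhouette mid-line in the scene
im=viewer.get_image('scene');m=im.max(2)<75
for r in range(90,146,4): 
    c=np.flatnonzero(m[r,225:290])+225; print(r,c.min() if len(c) else None,c.max() if len(c) else None,end='; ')
im=viewer.get_image('top');m=im.max(2)<70;print()
for r in range(176,200,2): print(r,''.join('#' if v else '.' for v in m[r,390:450]))
```

```text
0.14 [ 0.5824 -0.1559  0.14  ] [ 0.6007 -0.097   0.14  ] [ 0.6029 -0.1102  0.14  ]
0.15 [ 0.5917 -0.1396  0.15  ] [ 0.5992 -0.095   0.15  ] [ 0.6013 -0.108   0.15  ]
0.155 [ 0.5964 -0.1314  0.155 ] [ 0.5984 -0.0939  0.155 ] [ 0.6005 -0.1069  0.155 ]
0.16 [ 0.6011 -0.1233  0.16  ] [ 0.5976 -0.0929  0.16  ] [ 0.5997 -0.1058  0.16  ]
0.17 [ 0.6104 -0.107   0.17  ] [ 0.5961 -0.0909  0.17  ] [ 0.5982 -0.1036  0.17  ]
0.18 [ 0.6197 -0.0907  0.18  ] [ 0.5945 -0.0888  0.18  ] [ 0.5966 -0.1014  0.18  ]
[258.9257 141.0272] [421.9973 191.4008]
[256.8288 121.0006] [428.9087 187.5831]
90 236 267; 94 230 269; 98 231 269; 102 233 271; 106 235 278; 110 238 277; 114 240 275; 118 243 272; 122 248 268; 126 250 262; 130 250 263; 134 251 263; 138 253 262; 142 None None; 
176 .............................###############################
178 ..........................##################################
180 ...........#######.....#####################################
182 ..........##################################################
184 ..........##################################################
186 ...........##.##############################################
188 ...........#################################################
190 ###........#################################################
192 ...###.....#################################################
194 ......#.....################################################
196 .......#.......########...###########.....##################
198 .......#........########..##########.........###############
```

The scene ray puts the tip at (0.593,-0.133,0.153), over the green key. The top-view block is the +y knuckle. I'll descend to just above the cap, then step.

```bash
python3 -m crank '-0.02 0 0.08 0 0 0 0;-0.02 0 0.16 0 0 0 0;-0.02 0 0.23 0 0 0 0;-0.02 0 0.28 0 0 0 0;-0.02 0 0.28 0 0 0 0'
python3 -c "
from h import *
im=viewer.get_image('scene')
for n,v in blobs('scene',im,(225,140,297,182)).items():print(n,v)
m=im.max(2)<75
for r in range(134,172,2): print(r,''.join('#' if v else '.' for v in m[r,235:295]))"
```

```text
clock: 13.05
tcp_pos: [0.5958, -0.1323, 0.0837]
tcp_rot: [3.141, -0.003, -2.961]
ft_force: [-0.0, -0.7, 0.5]
gripper_width: -0.0003
finger_force: 0.0
green (array([257.7 , 159.95]), np.int32(20))
yellow (array([242.11111111, 151.63636364]), np.int32(99))
red (array([277.9826087 , 167.64347826]), np.int32(115))
134 .........##############################.....................
136 ..............#######################.......................
138 ..............#####################.........................
140 ................###############.............................
142 ................#.###########...............................
144 ..................##.#########..............................
146 .................###..########..............................
148 .................#.#..########..............................
150 .............##..#.##.########..............................
152 .#...........#####.##.#############.........................
154 ##...........#####.##..#######......###.....................
156 ###........####################.........####................
158 ###################.#############.............##............
160 ####################........#######..................#......
162 ...#########....####################.....................##.
164 ................####################........................
166 ................####################..............#.........
168 .................#################.##............####.......
170 ...................############...####...........#####......
```

```bash
python3 -m crank '0 0 0.015 0 0 0 0;0 0 0.03 0 0 0 0'
```

```text
clock: 13.3
tcp_pos: [0.5977, -0.1328, 0.0822]
tcp_rot: [-3.141, 0.001, -2.961]
ft_force: [-0.3, -0.1, 0.2]
gripper_width: 0.0003
finger_force: 0.0
```

The tip is right over green; red and yellow are unmoved.

```bash
python3 -m crank '0 0 0.015 0 0 0 0;0 0 0.03 0 0 0 0;0 0 0.03 0 0 0 0'; python3 -m crank '0 0 0.015 0 0 0 0;0 0 0.02 0 0 0 0;0 0 0.02 0 0 0 0'
```

```text
clock: 13.6
tcp_pos: [0.597, -0.1325, 0.078]
tcp_rot: [3.141, -0.0, -2.961]
ft_force: [-0.2, 0.6, 0.4]
gripper_width: 0.0
finger_force: 0.0
clock: 13.9
tcp_pos: [0.5974, -0.1326, 0.0761]
tcp_rot: [-3.141, 0.0, -2.961]
ft_force: [0.4, -1.0, 1.5]
gripper_width: -0.0004
finger_force: 0.7
```

```bash
python3 -m crank '0 0 0.015 0 0 0 0;0 0 0.02 0 0 0 0;0 0 0.02 0 0 0 0'
```

```text
clock: 14.2
tcp_pos: [0.5975, -0.1327, 0.0737]
tcp_rot: [-3.141, 0.0, -2.961]
ft_force: [-0.5, 0.1, 1.5]
gripper_width: 0.0002
finger_force: 1.3
```

Contact is at about 0.076 with the key's spring force. I'll press on to the stop.

```bash
python3 -m crank '0 0 0.015 0 0 0 0;0 0 0.03 0 0 0 0;0 0 0.03 0 0 0 0'
```

```text
clock: 14.5
tcp_pos: [0.5975, -0.1327, 0.07]
tcp_rot: [-3.141, 0.0, -2.961]
ft_force: [-0.2, -0.1, 4.1]
gripper_width: -0.0
finger_force: 2.1
```

```bash
python3 -m crank '0 0 0.015 0 0 0 0;0 0 0.03 0 0 0 0;0 0 0.03 0 0 0 0'
```

```text
clock: 14.8
tcp_pos: [0.5976, -0.1326, 0.0682]
tcp_rot: [3.14, 0.0, -2.961]
ft_force: [-4.1, 1.5, 12.4]
gripper_width: 0.0003
finger_force: 6.7
```

The key is fully down (firm stop at 12 N). I'll rise straight up, withdraw and check.

```bash
python3 -m crank '0 0 -0.1 0 0 0 0;0 0 -0.3 0 0 0 0;0 0 -0.6 0 0 0 0;0 0 -0.9 0 0 0 0;0 0 -1 0 0 0 0;0 0 -1 0 0 0 0'
python3 -m crank '0.25 0 0 0 0 0 0;0.5 0 0 0 0 0 0;0.75 0 0 0 0 0 0;1 0 0 0 0 0 0;1 0 0 0 0 0 0;1 0 0 0 0 0 0'
python3 -c "
from h import *
for c,b in(('scene',(225,140,297,182)),('top',(370,175,465,215))):
    im=viewer.get_image(c)
    for n,v in blobs(c,im,b).items():print(c,n,v)
    for q in('tray_front','bottle','tube','tip_box'):print(q,[(np.round(d['box'],1).tolist(),round(d['conf'],2)) for d in viewer.spot_in(c,q)[:1]])
s=telemetry.state();print(s['clock'],s['ft_force'])"
```

```text
clock: 15.4
tcp_pos: [0.5985, -0.133, 0.188]
tcp_rot: [-3.141, 0.004, -2.961]
ft_force: [-0.1, -0.4, -0.2]
gripper_width: 0.0003
finger_force: 0.0
clock: 16.0
tcp_pos: [0.4775, -0.1534, 0.1845]
tcp_rot: [3.14, -0.002, -2.961]
ft_force: [0.3, 0.9, 1.2]
gripper_width: 0.0005
finger_force: 0.0
scene green (array([259.25 , 157.875]), np.int32(64))
scene yellow (array([242.17, 151.63]), np.int32(100))
scene red (array([278.03773585, 167.69811321]), np.int32(106))
tray_front []
bottle [([369.4, 185.8, 26.6, 45.6], 0.89)]
tube [([189.9, 147.5, 13.7, 36.6], 0.74)]
tip_box [([342.3, 232.2, 69.4, 60.7], 0.64)]
top green (array([416.94117647, 193.31372549]), np.int32(102))
top yellow (array([445.1497006 , 188.46706587]), np.int32(167))
top red (array([389.05  , 198.3375]), np.int32(160))
tray_front [([418.0, 229.0, 83.3, 18.2], 0.59)]
bottle [([330.8, 280.1, 28.7, 28.9], 0.78)]
tube [([517.0, 171.4, 38.3, 18.9], 0.85)]
tip_box [([307.6, 217.2, 52.2, 46.9], 0.79)]
16.5 [-0.5426546   0.13959691  0.83362275]
```

Every key is back up, the tray is home and the bystanders haven't moved.

```bash
python3 -c "
from rig import order
print(order.finish_job())"
```

```text
the job is handed in; nothing more can be done
None
```

I pushed the tray home (stop felt at about 17 N), pressed the green key to its stop (about 12 N), let it spring back and withdrew, then handed the job in at about 16.5 s; the final pictures show the red and yellow keys, bottle, tube and tip box unmoved, though my first push passed over the panel's top edge without contact because the fingertips sat about 36 mm higher than reported.

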